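Drive the seated bush out of the die with the ejector rod

ROBOT

A 6-joint arm with a two-finger parallel gripper is mounted at the origin on a cart in front of the work surface, level with it; the furniture and walls round the work are solid. World frame = base frame: x ahead of the robot, y to its left, z up, the work surface at z = 0. Lengths are in m, angles in rad, forces in N, time in s.
With the tool pointing down it reaches from about 0.325 to 0.75 m from the base axis. Payload 7.6 kg.
Tool frame: the origin (TCP) lies at the very end of the fingers, on their centre line; the grasp point (between the pads) lies 19 mm behind it; z points along the fingers, y is the line along which they close (so a half turn about z gives the same grasp; the last joint's range is limited). The gripper opens to 85 mm and grips with 20 to 120 N. Pads are 22 mm wide; open, the fingers measure 114 mm over their backs; the gripper's body (76 mm by 85 mm) begins 54 mm behind the grasp point. The pads swing forward as they close: fully open they stand 13 mm farther back than shut.
Start: joints at [1.111, 0.052, 1.401, -0, 1.689, -0.07], TCP at [0.199, 0.486, 0.193] pointing down, gripper open.
Joint ranges: [-2.9, 2.9], [-0.91, 2.17], [0.12, 2.37], [-1.06, 4.2], [0.26, 2.73], [-2.93, 2.93]. Speed limits (rad/s): [2.57, 2.57, 3.01, 3.14, 3.14, 3.14].

INTERFACE

Orientations are given as a rotation vector (axis times angle).
In Python, from plant import bot gives the robot as it stands.
- The arm moves only by the tool servo_tool, never from a script. Its argument "deltas" is a list of rows, each a list of 6 numbers: the shift along the tool's x, y, z in mm, then the turn, a rotation vector about the tool's x, y, z in degrees. In form: [[dx, dy, dz, wx, wy, wz], ...]. A call has 1 to 10 rows; each row shifts and turns the commanded pose from where the row before left it, along the tool's axes as they then stand; what a row does not reach is not made up. A row lasts 1/8 s, in which the tool goes at most 62.5 mm and 10.7 degrees, less where a joint would pass 70% of its speed; a pose out of reach is approached as far as the arm can. A call is refused whole if a number of a shift passes 62.5 or a number of a turn 10.7, either way. A call with a gripper value outside its range is refused whole. "jaw" is the finger opening in mm, from 0 to 85.4, set as the call begins (left out, the last holds). The fingers move at their own pace and stop on an object; "newtons" is the grip in N (left out, the last holds). Time passes only in rows, so rows that do not move let the fingers close. It gives the time, the measured TCP pose, the force, the opening and the grip force at its end, in the units of the state.
- bot.sense(): the state, without advancing time (a new reading comes with each control period).
- bot.read_camera(name): name is "scene" or "top" or "wrist"; returns a dict with "frame" (384x512x3 uint8, red, green, blue), "z_map" (384x512 float32, m along the optical axis (not along the pixel's ray), 0 where there is no reading), "fov_y" (degrees; the focal length in pixels is half the picture's height over the tangent of half this angle, whatever the lens; pixels are square), "cx", "cy" (the principal point, pixels), "R" (3x3) and "t" (3): a world point X has camera coordinates R X + t; the wrist camera has in their place "mount" (4x4, takes a point from camera to tool coordinates, whose origin is the TCP and whose axes are the flange's). Camera axes: x right, y down, z forward; pixel columns grow to the right and rows downward; lengths in m; the calibration is good to about 2 mm. The wrist camera is an equidistant fisheye: a pixel r from the principal point sees the ray r / f radians off the axis. A picture is of the moment at which its call begins: read the wrist's pose just before it.
- bot.sign_off(): hands the job in; it is judged then, once.
The state is a dict: "t": time; "joint_pos": joint angles; "qvel": joint speeds; "joint_torque": joint torques, N m; "eef_pos": TCP position; "tcp_rot": TCP orientation; "contact_force": force on the tool from outside, world axes, zero at the start; "torque": the same for the moment, N m; "width": opening from 0.0 (shut) to 1.0 (fully open); "grasp_force": force on a finger pad.
Only numpy, scipy, OpenCV 4.12 (cv2) and the standard library are available. Lean on these libraries where they do the work, as an engineer would, in place of code of your own. Each camera call takes 0.05 s, during which the arm holds its last target. There are 200 camera calls.

TASK

Take the ejector rod from its wooden stand, push it down through the bore of the die so that the brass bush is driven out below the die and bears firmly on the spring cushion hidden in the sleeve (press it there with about 18 N, and never push harder than 25 N), then put the rod back upright in its stand, flange down on the wood, and let go. Leave the two press dies that stand near by alone.

Things in the scene. Friction and masses are not known exactly. Their poses are not given: they have to be found in the camera images.
- station: ejector station fixed to the worktop; origin: underside centre, z up. Grey base plate 90 x 90 x 10 mm, on it a steel sleeve 60 mm tall, on that a 56 x 56 mm aluminium die block from 70 to 105 mm height. In the sleeve, unseen and not reported, is a spring cushion set differently each time: the bush first meets it with its top face 44 to 66 mm above the worktop.
- bore_mouth (a point): centre of the upper mouth of the die's bore, on the die block's top face, 105 mm above the worktop; z up. The bore is vertical, 16 mm across with a 2 mm lead-in chamfer, and runs through the die into the sleeve's channel, which is as wide.
- bush: brass bush, 15.4 mm across, 20 mm long, in the die's bore; origin: centre of its flat top face, 93 to 99 mm above the worktop at first. It slides only straight down and stays where left; moving it takes about 5 N. On the cushion the force grows by 5 N per mm (18 N at 2.6 mm, 25 N at 4 mm); a rod rubbing on the bore wall loses some of its push. On release the cushion lifts it 1 to 3 mm, never into the die.
- rod_stand_top (a point): centre of the upper mouth of the stand's hole, 80 mm above the worktop; z up. The fixed wooden stand is a 50 x 50 mm block on an 80 x 80 x 8 mm foot; its hole is 15 mm across, with a 2 mm lead-in chamfer, 80 mm deep.
- rod_grip (a point): centre of the grip of the steel ejector rod (about 0.12 kg), on its axis; 103 mm high in the stand, where the rod hangs tip down by its flange. Grip: cylinder 20 mm across, 36 mm long. Right under it a flange 36 mm across, upper face 18 mm and lower face 23 mm below this point; fingertips can bear down on it. Then the shaft, 12 mm across, 75 mm long, chamfered tip 98 mm below this point.
- die_big: turned cylindrical press die, 31 mm across, 45 mm tall, standing loose on the worktop; origin: underside centre. To be left alone.
- die_small: turned cylindrical press die, 25 mm across, 38 mm tall, standing loose on the worktop; origin: underside centre. To be left alone.
- rod: the ejector rod again; origin: centre of its tip, z towards the grip
Mind the look-alikes: they are no part of the job. What is shaped like the rod but orange or pink is not meant.

How it is judged:
By the outcome, as a careful person would: the job done as asked, in the order asked, and still so for the second after the job is handed in, with the robot touching nothing.
It also fails if it takes over 61 s, if anything falls off the work surface, if the arm or the gripper's body presses on something with over 40 N, if the wrist force passes 120 N, or if a joint passes its speed limit or range.

## Working session

There is one attempt and no reset: what is moved stays moved. The work goes in short steps, Python scripts to look and compute and a tool call to move; the robot and the scene stay as the last step left them, time stands still between calls to the robot, and variables do not carry over. Pictures are saved under pics/ and viewed, at most 10 in all, crops included, and the job is handed in when it is done.

Besides the shell and the picture viewer there is one more tool, called after ">>>" as name([rows], argument=value, ...), one row to a line, values as JSON. servo_tool: Moves the arm, as the interface text tells. Its arguments: {"type":"object","properties":{"deltas":{"type":"array"},"jaw":{"type":"number"},"newtons":{"type":"number"}},"required":["deltas"]}

```bash
mkdir -p pics; cat > h.py <<'E'
import numpy as np,cv2
from plant import bot
def cam(n):
    c=bot.read_camera(n); c['f']=c['frame'].shape[0]/2/np.tan(np.radians(c['fov_y']/2)); return c
def pts(c):
    z=c['z_map']; v,u=np.mgrid[:z.shape[0],:z.shape[1]]
    P=np.stack([(u-c['cx'])/c['f']*z,(v-c['cy'])/c['f']*z,z],-1)
    return (P-c['t'])@c['R']
def ray(c,u,v,h):
    d=c['R'].T@np.array([(u-c['cx'])/c['f'],(v-c['cy'])/c['f'],1]); o=-c['R'].T@c['t']
    return o+d*(h-o[2])/d[2]
def save(n,im): cv2.imwrite('pics/'+n+'.png',im[...,::-1])
E
python3 - <<'E'
from h import *
a=cam('scene');b=cam('top')
save('a',np.vstack([cv2.resize(a['frame'],(400,300)),cv2.resize(b['frame'],(400,300))]))
save('b',b['frame']);save('s',a['frame'])
for c in(a,b): print(-c['R'].T@c['t'],c['R'][2],c['f'])
print(bot.sense())
E
```

```text
[-0.04128026 -0.3001478   0.68328756] [ 0.59947963  0.42633863 -0.67739172] 392.98415444386256
[0.29147457 0.05666687 0.98425603] [ 0.21019355  0.01264873 -0.97757797] 439.11410158421995
{'t': 0.1, 'joint_pos': array([ 1.11069412e+00,  5.27817569e-02,  1.40160427e+00,  1.72484589e-05,
        1.68863756e+00, -7.02929141e-02]), 'qvel': array([ 6.82881175e-04,  8.67054034e-05, -1.93328139e-03, -4.67078614e-05,
        1.53382227e-03,  2.31908878e-04]), 'joint_torque': array([ 1.37399322e-03, -3.82580888e+01, -3.60985637e+01, -4.93455116e-05,
        4.80495437e-03, -1.01118704e-05]), 'eef_pos': array([0.19933088, 0.48533354, 0.19196208]), 'tcp_rot': array([-6.08362552e-01, -3.08172590e+00,  2.16180723e-03]), 'contact_force': array([-0.09806332, -0.36369504, -0.07654374]), 'torque': array([0.01944707, 0.03784502, 0.00511284]), 'grasp_force': 0.0, 'width': 1.0000793287069114}
```

View pics/b.png

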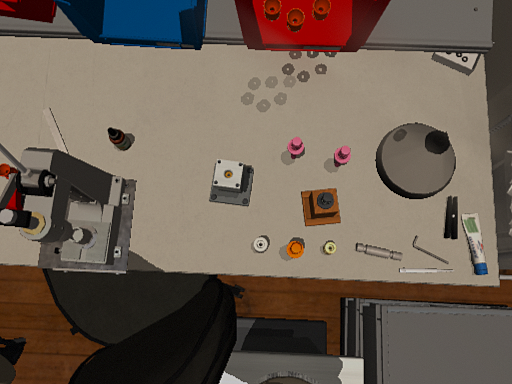

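View pics/s.png

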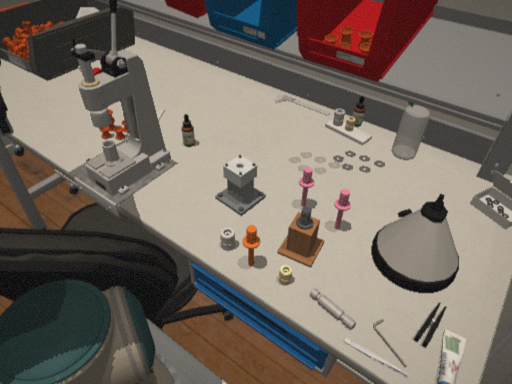

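The top view shows the station at (230,175) and the wooden stand with the dark steel rod at (324,202). The orange rod is at (295,248), the pink ones at (296,148) and (342,155), and the dies at (261,243) and (330,247). The steel-grey rod in the wooden stand fits the description. I'll check it in a crop and measure.

```bash
python3 - <<'E'
from h import *
a=cam('scene');b=cam('top')
ca=a['frame'][120:290,200:370];cb=b['frame'][130:265,195:365]
save('c1',np.hstack([cv2.resize(ca,(400,400),interpolation=2),cv2.resize(cb,(400,318),interpolation=2)[:, :].copy() if 0 else cv2.copyMakeBorder(cv2.resize(cb,(400,318),interpolation=2),0,82,0,0,0)]))
for nm,c in(('scene',a),('top',b)):
    P=pts(c); f=c['frame'].astype(int); ok=c['z_map']>0
    hsv=cv2.cvtColor(c['frame'],cv2.COLOR_RGB2HSV)
    reg=ok&(P[...,0]>.25)&(P[...,0]<.75)&(P[...,1]>-.4)&(P[...,1]<.3)
    m=(reg&(P[...,2]>.015)).astype(np.uint8)
    n,l,s,ce=cv2.connectedComponentsWithStats(m)
    for i in range(1,n):
        if s[i,4]>30:
            q=P[l==i]; top=q[q[:,2]>q[:,2].max()-.006]
            print(nm,ce[i].round(),s[i,4],'min',q.min(0).round(3),'max',q.max(0).round(3),'topmid',((top.min(0)+top.max(0))/2).round(4))
E
```

```text
scene [358.  57.] 11942 min [ 0.645 -0.311  0.287] max [0.75  0.3   0.479] topmid [ 0.6594 -0.073   0.4765]
scene [240. 177.] 1142 min [0.482 0.111 0.015] max [0.543 0.173 0.111] topmid [0.5137 0.1417 0.1084]
scene [306. 182.] 294 min [ 0.569 -0.014  0.016] max [0.603 0.02  0.121] topmid [0.5864 0.003  0.1177]
scene [342. 204.] 331 min [ 0.554 -0.115  0.015] max [ 0.59  -0.081  0.118] topmid [ 0.5709 -0.0982  0.1153]
scene [417. 249.] 5952 min [ 0.494 -0.358  0.015] max [ 0.627 -0.184  0.2  ] topmid [ 0.583  -0.2715  0.1965]
scene [303. 231.] 1090 min [ 0.441 -0.09   0.015] max [ 0.501 -0.034  0.123] topmid [ 0.4691 -0.0622  0.1202]
scene [251. 241.] 384 min [ 0.348 -0.02   0.016] max [0.382 0.016 0.117] topmid [ 0.366  -0.0022  0.1145]
scene [227. 236.] 252 min [0.361 0.054 0.015] max [0.393 0.085 0.049] topmid [0.3771 0.0693 0.0457]
scene [162. 253.] 82 min [0.25  0.131 0.015] max [0.273 0.151 0.066] topmid [0.2525 0.1483 0.0631]
scene [285. 272.] 186 min [ 0.364 -0.093  0.015] max [ 0.388 -0.069  0.042] topmid [ 0.3763 -0.0809  0.0393]
scene [333. 307.] 341 min [ 0.358 -0.24   0.0
[... 932 characters left out ...]
0.409 -0.368  0.015] max [ 0.506 -0.34   0.024] topmid [ 0.455  -0.3534  0.0215]
top [260. 244.] 170 min [0.361 0.053 0.015] max [0.391 0.082 0.049] topmid [0.3762 0.0676 0.0456]
top [474. 250.] 68 min [ 0.351 -0.4    0.015] max [ 0.413 -0.392  0.024] topmid [ 0.3817 -0.3981  0.0208]
top [295. 249.] 237 min [ 0.349 -0.02   0.077] max [0.381 0.013 0.12 ] topmid [ 0.3652 -0.0024  0.1175]
top [330. 247.] 118 min [ 0.363 -0.095  0.017] max [ 0.387 -0.07   0.043] topmid [ 0.376  -0.0824  0.0399]
top [379. 251.] 261 min [ 0.358 -0.242  0.015] max [ 0.387 -0.143  0.023] topmid [ 0.3728 -0.1907  0.0203]
top [221. 299.] 103 min [0.25  0.13  0.015] max [0.271 0.161 0.066] topmid [0.2514 0.1483 0.0625]
```

View pics/c1.png

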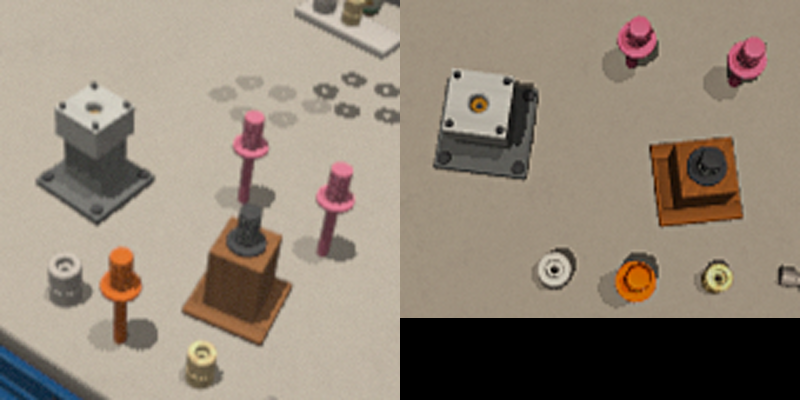

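The crop confirms it: grey steel rod in the wooden stand (scene px 306,215), with no orange or pink. It sits at about (.469, -.0627) and the bore at about (.513, .140). I'll start moving.

>>> servo_tool([
  [0,0,-8,0,0,-7.4],
  [0,0,-8,0,0,-7.4],
  [0,0,-8,0,0,-7.5],
  [-20,-37,-4,0,0,0],
  [-20,-37,-4,0,0,0],
  [-20,-37,-4,0,0,0],
  [-20,-37,-4,0,0,0],
  [-20,-37,0,0,0,0],
  [0,0,0,0,0,0],
])

```text
t: 1.32
eef_pos: [0.3003, 0.299, 0.2329]
tcp_rot: [0.007, 3.141, 0.0]
contact_force: [0.4, 0.7, -0.4]
width: 1.004
grasp_force: 0.0
```

>>> servo_tool([
  [-25,-40,0,0,0,0],
  [-25,-40,0,0,0,0],
  [-25,-40,0,0,0,0],
  [-25,-39,0,0,0,0],
  [-38,0,0,0,0,0],
  [-38,0,0,0,0,0],
  [-37,0,0,0,0,0],
  [0,0,0,0,0,0],
  [0,0,0,0,0,0],
])

```text
t: 2.45
eef_pos: [0.5117, 0.1422, 0.2325]
tcp_rot: [0.0, -3.141, -0.0]
contact_force: [-0.1, 0.5, 1.1]
width: 1.0
grasp_force: 0.0
```

```bash
python3 - <<'E'
from h import *
from scipy.spatial.transform import Rotation as R
s=bot.sense(); c=bot.read_camera('wrist')
print(s['eef_pos'],s['tcp_rot'],s['qvel'].max(),c['mount'].round(4),c['fov_y'],c['cx'],c['cy'])
save('w1',c['frame'])
E
```

```text
[0.51174121 0.14215511 0.2324558 ] [ 3.58774005e-04 -3.14079989e+00 -2.88026203e-04] 0.010729678560875519 [[ 3.000e-04 -9.556e-01 -2.946e-01  7.480e-02]
 [ 1.000e+00  4.000e-04 -2.000e-04 -6.000e-04]
 [ 3.000e-04 -2.946e-01  9.556e-01 -1.812e-01]
 [ 0.000e+00  0.000e+00  0.000e+00  1.000e+00]] 65.70646984690485 253.72233653978736 192.02756038668127
```

View pics/w1.png

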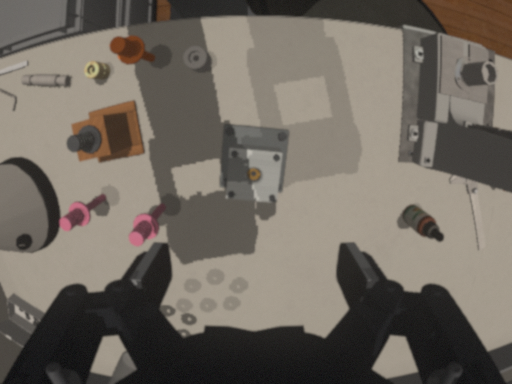

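The wrist view shows the die top with the brass bush at (255,175), and the rod grip in the stand at (86,139). I'll cast rays through both.

```bash
cat >> h.py <<'E'
from scipy.spatial.transform import Rotation as Ro
def wcam():
    s=bot.sense(); c=bot.read_camera('wrist'); c['f']=192/np.tan(np.radians(c['fov_y']/2))
    c['T']=Ro.from_rotvec(s['tcp_rot']).as_matrix(); c['p']=s['eef_pos']; return c
def wray(c,u,v,h):
    d=np.array([u-c['cx'],v-c['cy']]); r=np.hypot(*d); th=r/c['f']
    k=np.array([*(d/r*np.sin(th)),np.cos(th)]); M=c['mount']
    o=c['T']@M[:3,3]+c['p']; d=c['T']@M[:3,:3]@k
    return o+d*(h-o[2])/d[2]
E
python3 - <<'E'
from h import *
c=wcam(); f=c['frame']
# wrist: die top bright, hole contour
def holes(f,y0,y1,x0,x1,thr,hf,cc):
    g=cv2.cvtColor(f,cv2.COLOR_RGB2GRAY)[y0:y1,x0:x1]; h=cv2.cvtColor(f,cv2.COLOR_RGB2HSV)[y0:y1,x0:x1]
    m=((h[...,1]>90)).astype(np.uint8)
    n,l,s,ce=cv2.connectedComponentsWithStats(m)
    for i in range(1,n):
        if s[i,4]>8: print('brass',s[i],ce[i]+[x0,y0],hf(cc,*(ce[i]+[x0,y0]),.096),hf(cc,*(ce[i]+[x0,y0]),.105))
holes(f,150,200,230,280,0,wray,c)
b=cam('top'); holes(b['frame'],160,190,212,245,0,ray,b)
a=cam('scene'); holes(a['frame'],155,190,222,260,0,ray,a)
save('w2',np.hstack([cv2.resize(f[120:215,210:300],(380,400),interpolation=2),cv2.resize(f[90:185,60:150],(380,400),interpolation=2)]))
# screws/die square: hue-free: depth
P=c['z_map'][140:205,215:290]; print(P.min(),P.max())
E
```

```text
brass [18 18 12 12 98] [253.43877551 173.85714286] [0.51401541 0.14111402 0.096     ] [0.51183192 0.14112127 0.105     ]
0.0 0.44090462
```

View pics/w2.png

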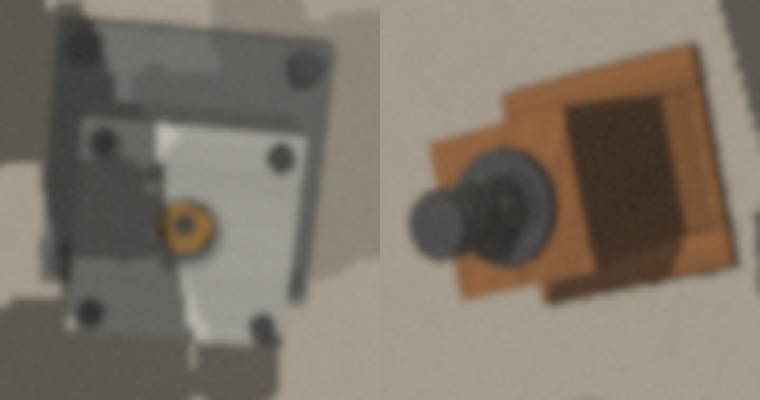

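```bash
python3 - <<'E'
from h import *
c=wcam()
S=[wray(c,210+u/4.222,120+v/4.21,.105) for u,v in((104,142),(281,158),(262,328),(90,313))]
print(np.array(S).round(4),np.mean(S,0), [np.linalg.norm(S[i]-S[(i+1)%4]).round(4) for i in range(4)])
print(wray(c,73.7,143,.121),wray(c,89.1,139.2,.085))
b=cam('top');a=cam('scene')
# top/scene screw centre via die top plane depth blob refined: die top points mean
for cc in(a,b):
    P=pts(cc);m=(abs(P[...,2]-.105)<.006)&(abs(P[...,0]-.513)<.05)&(abs(P[...,1]-.14)<.05)
    v,u=np.nonzero(m); r=cv2.minAreaRect(np.c_[u,v].astype(np.float32)); print(r,ray(cc,*r[0],.105))
    m=(abs(P[...,2]-.121)<.006)&(abs(P[...,0]-.469)<.03)&(abs(P[...,1]+.063)<.03)
    v,u=np.nonzero(m);print(len(u),ray(cc,(u.min()+u.max())/2,(v.min()+v.max())/2,.121))
E
```

```text
[[0.4903 0.121  0.105 ]
 [0.4943 0.1653 0.105 ]
 [0.5393 0.1613 0.105 ]
 [0.5352 0.1166 0.105 ]] [0.5148026  0.14106108 0.105     ] [np.float64(0.0445), np.float64(0.0452), np.float64(0.0448), np.float64(0.0452)]
[ 0.46979388 -0.06191509  0.121     ] [ 0.47054964 -0.06211002  0.085     ]
((239.7058563232422, 165.67645263671875), (28.914581298828125, 20.477964401245117), 32.47119140625) [0.5118267  0.14040881 0.105     ]
69 [ 0.46765831 -0.06224221  0.121     ]
((229.5, 163.5), (9.0, 27.0), 90.0) [0.53343356 0.13851014 0.105     ]
83 [ 0.4690471  -0.06326323  0.121     ]
```

>>> servo_tool([
  [15,-52,0,0,0,0],
  [15,-52,0,0,0,0],
  [10,-50,0,0,0,0],
  [3,-50,0,0,0,0],
  [0,0,0,0,0,0],
  [0,0,0,0,0,0],
], jaw=70)

```text
t: 3.55
eef_pos: [0.4691, -0.0622, 0.2328]
tcp_rot: [0.001, 3.141, 0.001]
contact_force: [-1.1, 0.8, 0.5]
width: 0.816
grasp_force: 0.0
```

```bash
python3 - <<'E'
from h import *
c=wcam(); print(c['p'],c['T'].round(3))
save('w3',cv2.resize(c['frame'][110:220,190:320],(780,660),interpolation=2)[:600])
E
```

```text
[ 0.46913704 -0.06218415  0.23284336] [[-1.     0.001  0.   ]
 [ 0.001  1.     0.   ]
 [-0.     0.    -1.   ]]
```

View pics/w3.png

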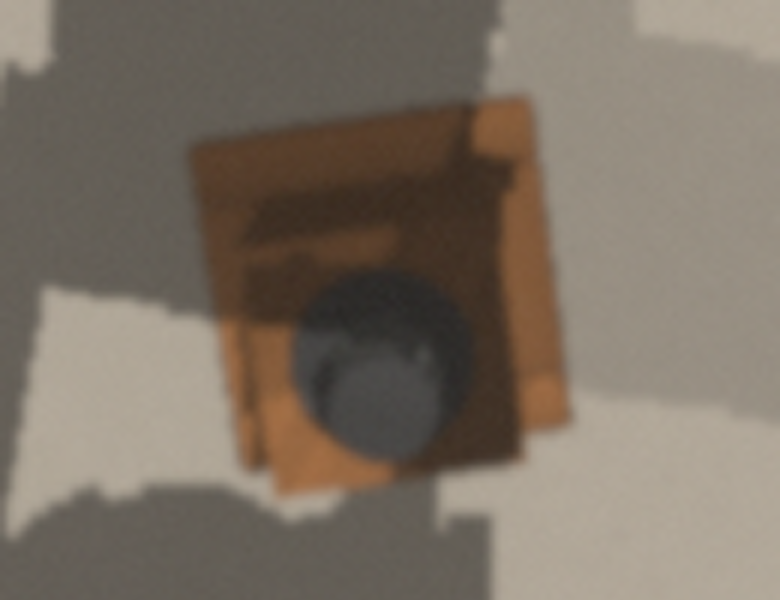

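The grip top is at full-frame px (253.8,177.3) and the flange centre at about (253.8,170.5).

```bash
python3 - <<'E'
from h import *
c=wcam(); print(wray(c,253.8,177.3,.121),wray(c,253.8,170.5,.085))
E
```

```text
[ 0.46915589 -0.06228755  0.121     ] [ 0.47037333 -0.06227384  0.085     ]
```

>>> servo_tool([
  [-1,0,40,0,0,0],
  [0,0,40,0,0,0],
  [0,0,30,0,0,0],
  [0,0,20,0,0,0],
  [0,0,10,0,0,0],
  [0,0,5,0,0,0],
  [0,0,0,0,0,0],
  [0,0,0,0,0,0],
])

```text
t: 4.65
eef_pos: [0.4707, -0.0626, 0.0886]
tcp_rot: [0.001, 3.14, -0.0]
contact_force: [0.3, -0.3, 0.3]
width: 0.82
grasp_force: 0.0
```

>>> servo_tool([
  [0,0,0,0,0,0],
  [0,0,0,0,0,0],
  [0,0,0,0,0,0],
  [0,0,0,0,0,0],
  [0,0,0,0,0,0],
  [0,0,0,0,0,0],
], jaw=0, newtons=80)

```text
t: 5.4
eef_pos: [0.4702, -0.0625, 0.0877]
tcp_rot: [0.001, 3.142, 0.0]
contact_force: [0.3, 0.2, -0.3]
width: 0.0
grasp_force: 0.0
```

The fingers shut fully on nothing, so I'll look before doing anything else.

```bash
python3 - <<'E'
from h import *
print(bot.sense())
c=cam('scene');b=cam('top');w=wcam()
save('d',np.hstack([np.vstack([cv2.resize(c['frame'][130:290,220:400],(400,300),interpolation=2),cv2.resize(b['frame'][120:270,240:440],(400,300),interpolation=2)]),cv2.resize(w['frame'][100:384,150:350],(400,600))]))
E
```

```text
{'t': 5.4, 'joint_pos': array([-2.10127072e-01, -3.14638655e-02,  1.69654527e+00,  9.76586050e-05,
        1.47650043e+00, -1.78031123e+00]), 'qvel': array([-0.00154337, -0.00177221, -0.00068678, -0.00115276,  0.00090159,
        0.00045156]), 'joint_torque': array([-4.06374556e-04, -3.32381344e+01, -3.45111537e+01,  4.89213687e-05,
        2.10136086e-04,  3.06943527e-06]), 'eef_pos': array([ 0.47017344, -0.06251479,  0.08768339]), 'tcp_rot': array([9.76023652e-04, 3.14156167e+00, 1.45829346e-04]), 'contact_force': array([ 0.28667088,  0.19222834, -0.29492479]), 'torque': array([ 0.01349   , -0.01118914,  0.02508913]), 'grasp_force': 0.0, 'width': 0.00038015776621710886}
```

View pics/d.png

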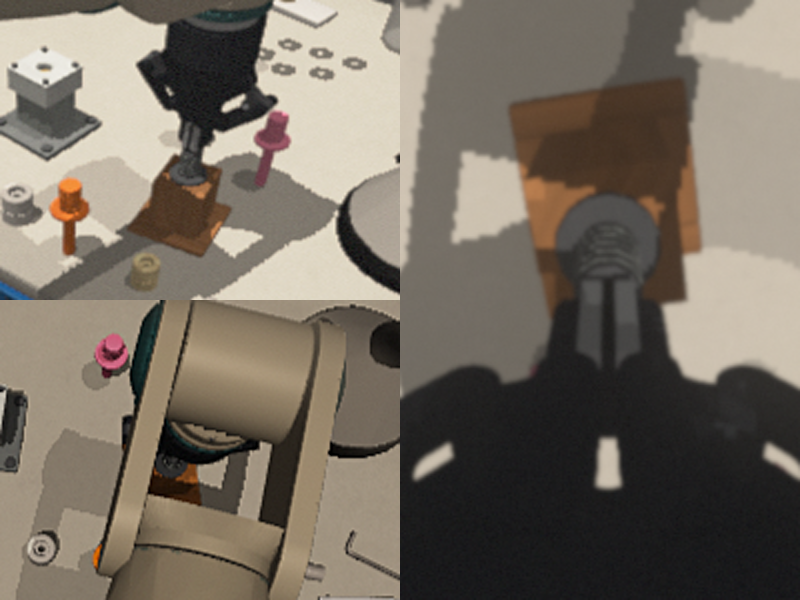

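The fingers have closed beside the grip, on its far (+x) side in the wrist view, or else above it. Depth will show where the fingertips really are.

```bash
python3 - <<'E'
from h import *
w=wcam()
v,u=np.mgrid[100:384:1,150:350:1]
def W(u,v):
    z=w['z_map'][v,u]; d=np.array([u-w['cx'],v-w['cy']]);r=np.hypot(*d);th=r/w['f'];k=np.array([*(d/r*np.tan(th)),1])*z
    M=w['mount'];return (w['T']@(M[:3,:3]@k+M[:3,3])+w['p']).round(4)
# d.png right: u=150+(px-400)/2, v=100+py*284/600
for px,py in((608,240),(608,260),(608,275),(590,290),(590,310),(625,310),(590,350),(575,250),(660,230),(560,240)):
    print((px,py),W(int(150+(px-400)/2),int(100+py*284/600)))
c=cam('scene');P=pts(c)
for px,py in((190,90),(190,110),(185,125),(185,140),(190,150),(190,160),(190,170),(185,180),(200,180)):
    print('s',(px,py),P[int(130+py*160/300),int(220+px*180/400)].round(4))
E
```

```text
(608, 240) [ 0.4596 -0.063   0.1032]
(608, 260) [ 0.4602 -0.063   0.1169]
(608, 275) [ 0.4624 -0.063   0.1216]
(590, 290) [ 0.4596 -0.0675  0.1361]
(590, 310) [ 0.3954 -0.0631  0.2689]
(625, 310) [ 0.4598 -0.0593  0.1453]
(590, 350) [ 0.4599 -0.0668  0.1625]
(575, 250) [ 0.4703 -0.0743  0.085 ]
(660, 230) [ 0.4651 -0.0453  0.0796]
(560, 240) [ 0.467 -0.079  0.084]
s (190, 90) [ 0.458  -0.056   0.2093]
s (190, 110) [ 0.4616 -0.0571  0.1823]
s (185, 125) [ 0.4595 -0.0564  0.1626]
s (185, 140) [ 0.461  -0.0581  0.1407]
s (190, 150) [ 0.4668 -0.0616  0.1213]
s (190, 160) [ 0.4626 -0.0652  0.1126]
s (190, 170) [ 0.4629 -0.0667  0.0987]
s (185, 180) [ 0.4568 -0.0672  0.0862]
s (200, 180) [ 0.4648 -0.0789  0.0871]
```

The grip's front face is at x=.4596 and its axis at .4696, so x and y are right. The finger fronts start only above z≈.125, so the fingers closed above the grip and the reported TCP isn't at the real fingertips. I'll raise the arm and measure the fingertips.

>>> servo_tool([
  [0,0,-20,0,0,0],
  [0,0,-20,0,0,0],
  [0,0,0,0,0,0],
  [0,0,0,0,0,0],
])

```text
t: 6.15
eef_pos: [0.4698, -0.0624, 0.1268]
tcp_rot: [-0.001, -3.141, -0.001]
contact_force: [0.2, 0.5, -0.8]
width: 0.002
grasp_force: 0.0
```

```bash
python3 - <<'E'
from h import *
def prof(tag):
    s=bot.sense();print(tag,s['eef_pos'].round(4),s['width'],s['contact_force'].round(1))
    c=cam('scene');P=pts(c);e=s['eef_pos']
    for h in np.arange(.08,.27,.01):
        m=(abs(P[...,2]-h)<.005)&(abs(P[...,0]-e[0])<.06)&(abs(P[...,1]-e[1])<.08)&(c['z_map']>0)
        if m.sum()>2: q=P[m];print(h.round(3),m.sum(),q.min(0)[:2].round(3),q.max(0)[:2].round(3))
    return c
c=prof('closed');save('e',cv2.resize(c['frame'][110:270,220:400],(720,600),interpolation=2)[:600])
E
```

```text
closed [ 0.4698 -0.0624  0.1268] 0.0016436022302050214 [ 0.2  0.5 -0.8]
0.08 319 [ 0.442 -0.09 ] [ 0.5   -0.034]
0.09 96 [ 0.453 -0.079] [ 0.488 -0.045]
0.1 27 [ 0.459 -0.072] [ 0.474 -0.058]
0.11 38 [ 0.46  -0.072] [ 0.472 -0.054]
0.12 71 [ 0.459 -0.072] [ 0.479 -0.053]
0.17 22 [ 0.458 -0.073] [ 0.47 -0.05]
0.18 61 [ 0.459 -0.076] [ 0.477 -0.048]
0.19 66 [ 0.458 -0.076] [ 0.478 -0.048]
0.2 51 [ 0.459 -0.075] [ 0.474 -0.049]
0.21 84 [ 0.457 -0.093] [ 0.47 -0.03]
0.22 217 [ 0.456 -0.099] [ 0.484 -0.023]
0.23 162 [ 0.453 -0.109] [ 0.481 -0.015]
0.24 194 [ 0.453 -0.117] [ 0.477 -0.008]
0.25 251 [ 0.453 -0.124] [0.481 0.   ]
0.26 327 [ 0.45  -0.124] [ 0.483 -0.002]
```

View pics/e.png

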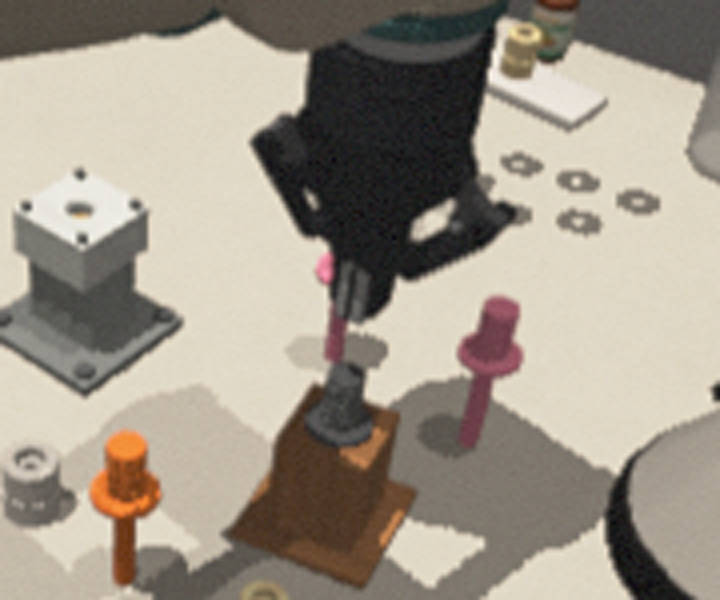

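The rod is undisturbed. The real fingertips are about 40 mm above the reported TCP, with the lateral position right. I'll pin down that offset.

```bash
python3 - <<'E'
from h import *
for n in range(2):
    c=cam('scene');P=pts(c);e=bot.sense()['eef_pos']
    m=(abs(P[...,2]-.17)<.03)&(abs(P[...,0]-e[0])<.02)&(abs(P[...,1]-e[1])<.02)&(c['z_map']>0)
    q=np.sort(P[m][:,2]);print(e[2],q[:14].round(4))
    v,u=np.nonzero(m);i=v.argmax();print(u[v==v[i]],v[i]) 
    # ray of lowest pixel at front plane x=.459
    o=-c['R'].T@c['t'];d=c['R'].T@np.array([(u[i]-c['cx'])/c['f'],(v[i]+.5-c['cy'])/c['f'],1])
    print(o+d*(.459-o[0])/d[0])
from scipy.spatial.transform import Rotation as R
w=wcam(); z=w['z_map']
f=w['f'];best=[]
for v in range(150,300):
  for u in range(240,268):
    if z[v,u]>0:
      d=np.array([u-w['cx'],v-w['cy']]);r=np.hypot(*d);k=np.array([*(d/r*np.tan(r/f)),1])*z[v,u]
      p=w['T']@(w['mount'][:3,:3]@k+w['mount'][:3,3])+w['p']
      if .14<p[2]<.2: best.append(p)
b=np.array(best);print(len(b),b[b[:,2].argsort()[:8]].round(4))
E
```

```text
0.1265329853072758 [0.167  0.1684 0.1685 0.1688 0.1689 0.1697 0.1704 0.1713 0.1716 0.1718
 0.1721 0.1723 0.1731 0.1732]
[309] 196
[ 0.459      -0.06923275  0.16910529]
0.12665406340490679 [0.1661 0.1678 0.1693 0.1695 0.1696 0.1699 0.1706 0.1711 0.1714 0.1719
 0.1721 0.1721 0.1723 0.1724]
[309] 196
[ 0.459      -0.06923275  0.16910529]
846 [[ 0.4599 -0.0603  0.1675]
 [ 0.4594 -0.0696  0.1686]
 [ 0.4592 -0.0614  0.1691]
 [ 0.4592 -0.0578  0.1691]
 [ 0.4592 -0.0599  0.1691]
 [ 0.4592 -0.0624  0.1692]
 [ 0.4592 -0.0691  0.1692]
 [ 0.4592 -0.0634  0.1692]]
```

The tips are at reported TCP z + 42 mm, so gripping needs a reported z of about .046. I'll open, go down 80 mm and close.

>>> servo_tool([
  [0,0,0,0,0,0],
  [0,0,0,0,0,0],
  [0,0,0,0,0,0],
  [0,0,0,0,0,0],
  [0,0,0,0,0,0],
], jaw=70)

```text
t: 6.98
eef_pos: [0.4702, -0.0625, 0.1277]
tcp_rot: [0.001, 3.142, 0.0]
contact_force: [0.7, 0.6, -0.4]
width: 0.82
grasp_force: 0.0
```

>>> servo_tool([
  [0,0,25,0,0,0],
  [0,0,25,0,0,0],
  [0,0,15,0,0,0],
  [0,0,8,0,0,0],
  [0,0,7,0,0,0],
  [0,0,0,0,0,0],
  [0,0,0,0,0,0],
])

```text
t: 7.85
eef_pos: [0.4706, -0.0626, 0.0483]
tcp_rot: [0.001, 3.141, -0.0]
contact_force: [0.8, 0.4, 0.1]
width: 0.817
grasp_force: 0.0
```

>>> servo_tool([
  [0,0,0,0,0,0],
  [0,0,0,0,0,0],
  [0,0,0,0,0,0],
  [0,0,0,0,0,0],
  [0,0,0,0,0,0],
  [0,0,0,0,0,0],
], jaw=0, newtons=80)

```text
t: 8.6
eef_pos: [0.4704, -0.0626, 0.0481]
tcp_rot: [0.001, 3.141, -0.0]
contact_force: [-0.4, 0.7, 4.3]
width: 0.214
grasp_force: 78.0
```

>>> servo_tool([
  [0,0,-10,0,0,0],
  [0,0,-20,0,0,0],
  [0,0,-25,0,0,0],
  [0,0,-25,0,0,0],
  [0,0,-25,0,0,0],
  [0,0,-22,0,0,0],
  [0,0,0,0,0,0],
  [0,0,0,0,0,0],
])

```text
t: 9.6
eef_pos: [0.4696, -0.0624, 0.1735]
tcp_rot: [-0.001, -3.14, -0.001]
contact_force: [0.6, -0.6, -2.5]
width: 0.212
grasp_force: 78.0
```

>>> servo_tool([
  [-6,26,0,0,0,0],
  [-9,40,0,0,0,0],
  [-9,40,0,0,0,0],
  [-9,40,0,0,0,0],
  [-6,35,0,0,0,0],
  [-5,22,0,0,0,0],
  [0,0,0,0,0,0],
  [0,0,0,0,0,0],
  [0,0,0,0,0,0],
])

```text
t: 10.72
eef_pos: [0.5141, 0.1396, 0.1744]
tcp_rot: [-0.003, -3.141, 0.0]
contact_force: [0.8, 0.2, -0.5]
width: 0.214
grasp_force: 78.2
```

```bash
python3 - <<'E'
from h import *
s=bot.sense();print(s['eef_pos'],s['tcp_rot'],s['contact_force'],s['torque'],s['width'])
c=cam('scene');P=pts(c);save('g',cv2.resize(c['frame'][90:210,180:320],(700,600),interpolation=2))
for h in np.arange(.115,.26,.008):
    m=(abs(P[...,2]-h)<.004)&(abs(P[...,0]-.514)<.03)&(abs(P[...,1]-.141)<.03)&(c['z_map']>0)
    if m.sum()>2: q=P[m];v,u=np.nonzero(m);print(h.round(3),m.sum(),q[:,:2].min(0).round(4),q[:,:2].max(0).round(4),q[:,:2].mean(0).round(4))
E
```

```text
[0.51414024 0.13957003 0.17443943] [-2.73398588e-03 -3.14115372e+00  2.83814250e-04] [ 0.84989292  0.1792473  -0.45873017] [ 0.02874362 -0.02329031  0.01672328] 0.21395434179324696
0.115 3 [0.4885 0.1192] [0.531  0.1663] [0.5032 0.1355]
0.139 17 [0.507  0.1335] [0.5203 0.1433] [0.5118 0.1377]
0.147 18 [0.5073 0.1343] [0.5206 0.1434] [0.5121 0.138 ]
0.155 15 [0.5084 0.1343] [0.5188 0.1427] [0.5115 0.1376]
0.163 21 [0.5086 0.1343] [0.5205 0.1435] [0.5123 0.138 ]
0.171 16 [0.5078 0.1339] [0.519  0.1431] [0.5115 0.1379]
0.179 17 [0.5084 0.1341] [0.5206 0.1434] [0.5125 0.1376]
0.187 19 [0.5088 0.1349] [0.5202 0.1432] [0.5122 0.1379]
0.195 17 [0.5076 0.1347] [0.518  0.1422] [0.5112 0.1374]
0.203 3 [0.4991 0.1251] [0.5151 0.1451] [0.5044 0.1366]
0.211 74 [0.4967 0.1217] [0.5228 0.1558] [0.5049 0.1356]
0.219 42 [0.5026 0.1196] [0.5159 0.1602] [0.5063 0.1386]
0.227 64 [0.5022 0.117 ] [0.5202 0.1633] [0.5079 0.1339]
0.235 75 [0.5031 0.1164] [0.5228 0.1639] [0.5084 0.1353]
0.243 76 [0.5032 0.1168] [0.5272 0.1625] [0.5088 0.1366]
0.251 73 [0.503 0.116] [0.5264 0.1614] [0.5106 0.1409]
0.259 75 [0.5006 0.1147] [0.5253 0.1708] [0.5091 0.1426]
```

View pics/g.png

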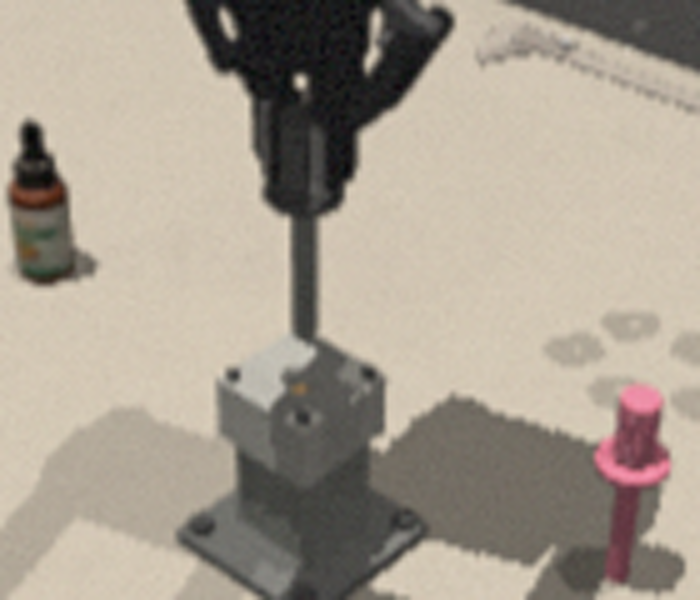

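The rod hangs upright over the die. The two side screws at crop px (235,375) and (370,372) give the bore centre in the scene view.

```bash
python3 - <<'E'
from h import *
c=cam('scene'); 
print(ray(c,240.5-.4,164.7-.4,.105),ray(c,240.4-.3,164.5-.3,.105))
b=cam('top'); # c1 top screws: scale 400/170
S=[(456,75),(508,81),(501,133),(447,125)]
print(np.mean([ray(b,195+(u-400)/2.353-.3,130+v/2.356-.3,.105) for u,v in S],0))
# shaft axis in scene: image mid column vs axis at eef
g=c['frame'].astype(int).sum(2); 
for v in (138,142,146,150): print(v,g[v,232:250])
e=bot.sense()['eef_pos']
for z in(.14,.17): p=c['R']@np.array([e[0],e[1],z])+c['t'];print(p[:2]/p[2]*c['f']+[c['cx'],c['cy']])
E
```

```text
[0.51635988 0.14281398 0.105     ] [0.51664962 0.14304197 0.105     ]
[0.51176686 0.14063434 0.105     ]
138 [593 583 581 589 593 583 322 192 197 188 209 383 562 586 582 584 585 585]
142 [576 577 572 581 592 582 326 194 193 191 203 383 558 584 589 582 581 590]
146 [585 579 585 585 585 583 366 220 193 199 213 376 566 591 592 582 591 588]
150 [587 584 592 583 600 589 366 223 188 204 203 369 563 588 579 586 588 589]
[240.46269788 153.21534649]
[240.39431126 142.3958064 ]
```

Combining the views, the bore is at about (.5143,.141). I'll shift y by +1 mm and enter the bore slowly (rod tip z ≈ reported z − .043).

>>> servo_tool([
  [0,1,0,0,0,0],
  [0,0.2,8,0,0,0],
  [0,0,8,0,0,0],
  [0,0,5,0,0,0],
  [0,0,4,0,0,0],
  [0,0,3,0,0,0],
  [0,0,2,0,0,0],
  [0,0,0,0,0,0],
  [0,0,0,0,0,0],
])

```text
t: 12.0
eef_pos: [0.5144, 0.1417, 0.1449]
tcp_rot: [0.001, 3.141, 0.0]
contact_force: [0.8, -0.1, -0.6]
width: 0.212
grasp_force: 78.2
```

>>> servo_tool([
  [0,0,2,0,0,0],
  [0,0,2,0,0,0],
  [0,0,2,0,0,0],
  [0,0,2,0,0,0],
  [0,0,0,0,0,0],
])

```text
t: 12.62
eef_pos: [0.5143, 0.1417, 0.1368]
tcp_rot: [0.001, 3.141, 0.0]
contact_force: [-0.4, -0.6, -0.4]
width: 0.213
grasp_force: 78.2
```

>>> servo_tool([
  [0,0,2,0,0,0],
  [0,0,2,0,0,0],
  [0,0,2,0,0,0],
  [0,0,2,0,0,0],
])

```text
t: 13.12
eef_pos: [0.5144, 0.1417, 0.1287]
tcp_rot: [0.001, 3.141, 0.0]
contact_force: [-0.9, -0.6, 2.6]
width: 0.213
grasp_force: 78.3
```

>>> servo_tool([
  [0,0,2,0,0,0],
  [0,0,2,0,0,0],
  [0,0,2,0,0,0],
  [0,0,2,0,0,0],
  [0,0,2,0,0,0],
  [0,0,2,0,0,0],
  [0,0,2,0,0,0],
])

```text
t: 14.0
eef_pos: [0.5143, 0.1417, 0.1146]
tcp_rot: [0.001, 3.141, 0.0]
contact_force: [-1.3, -0.4, 3.3]
width: 0.211
grasp_force: 78.3
```

>>> servo_tool([
  [0,0,2,0,0,0],
  [0,0,2,0,0,0],
  [0,0,1,0,0,0],
  [0,0,1,0,0,0],
])

```text
t: 14.5
eef_pos: [0.5143, 0.1417, 0.1086]
tcp_rot: [0.001, 3.142, 0.0]
contact_force: [0.3, -1.0, 2.3]
width: 0.211
grasp_force: 78.3
```

>>> servo_tool([
  [0,0,1,0,0,0],
  [0,0,1,0,0,0],
  [0,0,0.5,0,0,0],
])

```text
t: 14.88
eef_pos: [0.5143, 0.1416, 0.1061]
tcp_rot: [-0.001, -3.142, -0.0]
contact_force: [-0.8, 0.5, 3.1]
width: 0.21
grasp_force: 78.3
```

>>> servo_tool([
  [0,0,1,0,0,0],
  [0,0,1,0,0,0],
  [0,0,0.5,0,0,0],
])

```text
t: 15.25
eef_pos: [0.5143, 0.1417, 0.1036]
tcp_rot: [0.001, 3.142, 0.0]
contact_force: [-0.3, -0.6, 3.7]
width: 0.217
grasp_force: 78.3
```

>>> servo_tool([
  [0,0,1,0,0,0],
  [0,0,1,0,0,0],
  [0,0,0.5,0,0,0],
])

```text
t: 15.62
eef_pos: [0.5143, 0.1417, 0.1011]
tcp_rot: [-0.001, -3.142, -0.0]
contact_force: [0.2, -0.8, 3.8]
width: 0.215
grasp_force: 78.3
```

>>> servo_tool([
  [0,0,1,0,0,0],
  [0,0,1,0,0,0],
  [0,0,0.5,0,0,0],
])

```text
t: 16.0
eef_pos: [0.5144, 0.1417, 0.0991]
tcp_rot: [0.001, 3.141, 0.0]
contact_force: [-1.0, -0.7, 7.4]
width: 0.211
grasp_force: 78.3
```

>>> servo_tool([
  [0,0,0.5,0,0,0],
  [0,0,0,0,0,0],
])

```text
t: 16.25
eef_pos: [0.5145, 0.1417, 0.0988]
tcp_rot: [0.001, 3.141, 0.0]
contact_force: [-0.7, -0.6, 6.0]
width: 0.212
grasp_force: 78.3
```

>>> servo_tool([
  [0,0,1,0,0,0],
  [0,0,0,0,0,0],
])

```text
t: 16.5
eef_pos: [0.5146, 0.1417, 0.0982]
tcp_rot: [0.001, 3.14, 0.0]
contact_force: [-2.3, -0.5, 8.2]
width: 0.21
grasp_force: 78.7
```

>>> servo_tool([
  [0,0,1,0,0,0],
  [0,0,0,0,0,0],
])

```text
t: 16.75
eef_pos: [0.5148, 0.1417, 0.0977]
tcp_rot: [0.001, 3.14, 0.0]
contact_force: [-1.8, -0.3, 10.6]
width: 0.214
grasp_force: 79.0
```

>>> servo_tool([
  [0.5,0,1.5,0,0,0],
  [0,0,0,0,0,0],
  [0,0,0,0,0,0],
])

```text
t: 17.12
eef_pos: [0.5147, 0.1417, 0.0969]
tcp_rot: [0.001, 3.138, 0.001]
contact_force: [-1.0, -0.7, 13.1]
width: 0.21
grasp_force: 79.5
```

>>> servo_tool([
  [0.3,0,1.3,0,0,0],
  [0,0,0,0,0,0],
  [0,0,0,0,0,0],
  [0,0,0,0,0,0],
])

```text
t: 17.62
eef_pos: [0.5148, 0.1417, 0.0963]
tcp_rot: [0.001, 3.137, 0.001]
contact_force: [-2.3, -0.7, 16.1]
width: 0.213
grasp_force: 79.8
```

>>> servo_tool([
  [0.1,0,0.5,0,0,0],
  [0,0,0,0,0,0],
  [0,0,0,0,0,0],
  [0,0,0,0,0,0],
])

```text
t: 18.12
eef_pos: [0.5149, 0.1418, 0.0962]
tcp_rot: [0.001, 3.137, 0.001]
contact_force: [-1.4, -2.7, 17.6]
width: 0.213
grasp_force: 80.0
```

>>> servo_tool([
  [0,0,0,0,0,0],
  [0,0,0,0,0,0],
  [0,0,0,0,0,0],
  [0,0,0,0,0,0],
])

```text
t: 18.62
eef_pos: [0.5149, 0.1418, 0.0962]
tcp_rot: [0.001, 3.137, 0.001]
contact_force: [-2.7, -2.7, 18.1]
width: 0.212
grasp_force: 80.0
```

The bush now bears on the cushion with about 18 N. Next is drawing the rod out.

>>> servo_tool([
  [-0.9,0,-5,0,0,0],
  [0,0,-8,0,0,0],
  [0,0,-12,0,0,0],
  [0,0,-15,0,0,0],
  [0,0,-15,0,0,0],
  [0,0,-15,0,0,0],
  [0,0,-12,0,0,0],
  [0,0,0,0,0,0],
  [0,0,0,0,0,0],
])

```text
t: 19.75
eef_pos: [0.514, 0.1416, 0.1743]
tcp_rot: [-0.001, -3.141, 0.0]
contact_force: [-1.1, 0.8, -1.0]
width: 0.209
grasp_force: 78.2
```

>>> servo_tool([
  [6,-26,0,0,0,0],
  [9,-40,0,0,0,0],
  [9,-40,0,0,0,0],
  [9,-40,0,0,0,0],
  [6,-35,0,0,0,0],
  [5,-23,0,0,0,0],
  [0,0,0,0,0,0],
  [0,0,0,0,0,0],
  [0,0,0,0,0,0],
])

```text
t: 20.88
eef_pos: [0.4703, -0.0615, 0.1747]
tcp_rot: [0.001, -3.141, -0.001]
contact_force: [-0.4, 0.2, -0.6]
width: 0.216
grasp_force: 78.3
```

```bash
python3 - <<'E'
from h import *
s=bot.sense();print(s['eef_pos'],s['tcp_rot'])
c=cam('scene');P=pts(c)
for h in np.arange(.05,.22,.01):
    m=(abs(P[...,2]-h)<.004)&(abs(P[...,0]-.47)<.02)&(abs(P[...,1]+.0625)<.02)&(c['z_map']>0)
    if m.sum()>2: q=P[m];print(h.round(3),m.sum(),q[:,:2].min(0).round(4),q[:,:2].max(0).round(4))
h=P[(abs(P[...,0]-.5145)<.006)&(abs(P[...,1]-.141)<.006)];print('bore z',np.sort(h[:,2])[:5],np.sort(h[:,2])[-5:])
E
```

```text
[ 0.47025551 -0.06146589  0.17467881] [ 1.06856366e-03 -3.14131516e+00 -5.44331307e-04]
0.07 17 [ 0.4502 -0.0799] [ 0.4793 -0.054 ]
0.08 244 [ 0.4501 -0.0823] [ 0.4897 -0.0426]
0.14 18 [ 0.4639 -0.0671] [ 0.4696 -0.0549]
0.15 19 [ 0.4643 -0.0663] [ 0.4735 -0.0575]
0.16 18 [ 0.4647 -0.0663] [ 0.4702 -0.055 ]
0.17 18 [ 0.4647 -0.0667] [ 0.471  -0.0579]
0.18 22 [ 0.4635 -0.0664] [ 0.4737 -0.0551]
0.19 16 [ 0.4632 -0.0669] [ 0.4696 -0.0578]
0.21 94 [ 0.4524 -0.0781] [ 0.4759 -0.046 ]
bore z [-0.79923899 -0.79867455 -0.79805109 -0.797739   -0.79757644] [-0.79572438 -0.79555475 -0.79266009  0.09673934  0.10521567]
```

>>> servo_tool([
  [0.3,-0.6,15,0,0,0],
  [0,0,15,0,0,0],
  [0,0,12,0,0,0],
  [0,0,6,0,0,0],
  [0,0,4,0,0,0],
  [0,0,4,0,0,0],
  [0,0,0,0,0,0],
])

```text
t: 21.8
eef_pos: [0.4698, -0.0629, 0.1188]
tcp_rot: [-0.001, -3.142, -0.0]
contact_force: [0.3, 0.5, -1.1]
width: 0.213
grasp_force: 78.3
```

>>> servo_tool([
  [0,0,3,0,0,0],
  [0,0,3,0,0,0],
  [0,0,4,0,0,0],
  [0,0,0,0,0,0],
])

```text
t: 22.3
eef_pos: [0.4696, -0.0629, 0.1084]
tcp_rot: [-0.001, -3.141, -0.0]
contact_force: [-0.3, -1.3, -1.4]
width: 0.212
grasp_force: 78.3
```

>>> servo_tool([
  [0,0,8,0,0,0],
  [0,0,10,0,0,0],
  [0,0,12,0,0,0],
  [0,0,12,0,0,0],
  [0,0,10,0,0,0],
  [0,0,5,0,0,0],
  [0,0,0,0,0,0],
])

```text
t: 23.18
eef_pos: [0.4697, -0.0629, 0.0516]
tcp_rot: [-0.001, -3.141, -0.0]
contact_force: [-0.3, 0.1, -1.1]
width: 0.212
grasp_force: 78.3
```

>>> servo_tool([
  [0,0,1,0,0,0],
  [0,0,1,0,0,0],
  [0,0,1,0,0,0],
  [0,0,0,0,0,0],
])

```text
t: 23.68
eef_pos: [0.4698, -0.0629, 0.0489]
tcp_rot: [-0.001, -3.142, -0.0]
contact_force: [0.1, 0.0, -1.4]
width: 0.213
grasp_force: 78.3
```

>>> servo_tool([
  [0,0,0.7,0,0,0],
  [0,0,0.5,0,0,0],
  [0,0,0,0,0,0],
])

```text
t: 24.05
eef_pos: [0.47, -0.0629, 0.0481]
tcp_rot: [0.001, 3.141, -0.0]
contact_force: [-1.7, 0.4, 3.3]
width: 0.213
grasp_force: 78.4
```

It's seated, so I'll release and withdraw upwards.

>>> servo_tool([
  [0,0,0,0,0,0],
  [0,0,0,0,0,0],
  [0,0,0,0,0,0],
  [0,0,0,0,0,0],
  [0,0,0,0,0,0],
], jaw=70)

```text
t: 24.68
eef_pos: [0.4699, -0.0629, 0.0477]
tcp_rot: [0.001, 3.142, 0.0]
contact_force: [-0.6, -0.2, -0.5]
width: 0.816
grasp_force: 0.0
```

>>> servo_tool([
  [0,0,-10,0,0,0],
  [0,0,-20,0,0,0],
  [0,0,-30,0,0,0],
  [0,0,-30,0,0,0],
  [0,0,-20,0,0,0],
  [0,0,0,0,0,0],
  [0,0,0,0,0,0],
])

```text
t: 25.55
eef_pos: [0.4695, -0.0628, 0.1569]
tcp_rot: [-0.001, -3.141, -0.0]
contact_force: [-1.3, 0.8, -0.4]
width: 0.818
grasp_force: 0.0
```

```bash
python3 - <<'E'
from h import *
s=bot.sense();print(s['eef_pos'],s['contact_force'],s['width'])
c=cam('scene');P=pts(c)
for n,x,y,r in(('rod',.4695,-.0627,.008),('big',.3766,.0685,.017),('small',.376,-.0816,.014)):
    q=P[(np.hypot(P[...,0]-x,P[...,1]-y)<r)&(P[...,2]<.14)&(c['z_map']>0)];print(n,len(q),q.min(0).round(4),q.max(0).round(4))
q=P[(np.hypot(P[...,0]-.4695,P[...,1]+.0627)<.02)&(abs(P[...,2]-.085)<.012)];print(np.percentile(q[:,2],[5,50,95]))
save('z',cv2.resize(c['frame'][110:290,200:400],(666,600),interpolation=2))
E
```

```text
[ 0.46949923 -0.06282706  0.15689457] [-1.29781313  0.77160436 -0.44507161] 0.8180511865491502
rod 55 [ 0.4616 -0.0705  0.0848] [ 0.4761 -0.0553  0.1235]
big 392 [ 0.36    0.053  -0.8012] [0.3919 0.0846 0.0488]
small 284 [ 0.3621 -0.0951 -0.1903] [ 0.3887 -0.068   0.0411]
[0.07991623 0.08525484 0.09306288]
```

View pics/z.png

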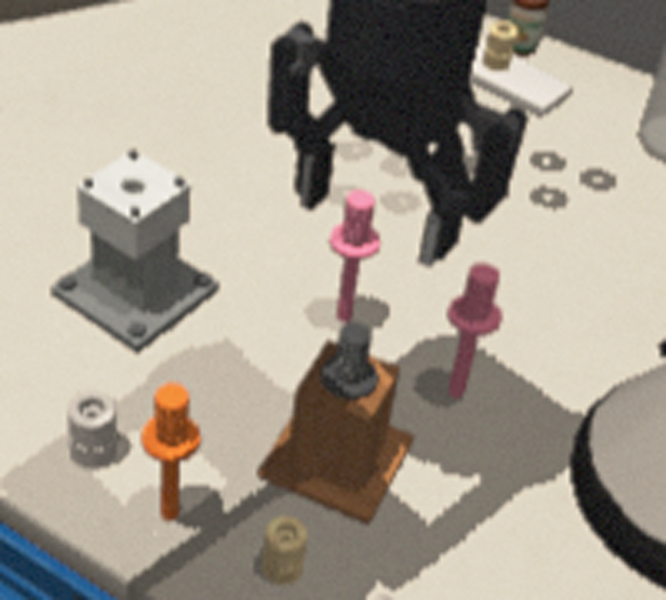

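The rod stands upright in its stand at crop px (350,360), flange on the wood. The bore at (132,187) shows no bush, the dies at (92,430) and (285,548) have not moved, and the gripper is clear.

```bash
python3 -c "
from plant import bot
print(bot.sign_off())"
```

```text
the job is handed in; nothing more can be done
None
```

The job is done and handed in: the bush was driven out below the die and pressed on the cushion at about 18 N, the rod is back upright in its stand with its flange on the wood, and the press dies were not touched.

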